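# Clamp a sample carrier with the press thumbscrew

## Robot

A 7-joint arm with a two-finger parallel gripper is mounted at the origin on a cart in front of the work surface, level with it; the furniture and walls round the work are solid. World frame = base frame: x ahead of the robot, y to its left, z up, the work surface at z = 0. Lengths are in m, angles in rad, forces in N, time in s.
With the tool pointing down it reaches from about 0.4 to 0.85 m from the base axis. Payload 10.4 kg.
Tool frame: the origin (TCP) lies on the centre line of the jaws, within the pads' length; the fingertips stand 14 mm ahead of it and the grasp point (between the pads) lies 5 mm behind it (tip_reach is the z of the fingertips in the tool frame, in m); z points along the fingers, x is the direction in which the jaws open and shut, and the axes are right-handed (so a half turn about z gives the same grasp; the last joint's range is limited). The gripper opens to 87 mm and grips with 3 to 60 N. Pads are 19 mm wide; open, the fingers measure 117 mm over their backs; the gripper's body (75 mm by 190 mm) begins 51 mm behind the grasp point.
Start: joints at [1.088, 0.332, -0.065, 1.46, 0.022, 1.35, -0.088], TCP at [0.277, -0.56, 0.237] pointing down, gripper open.
Joint ranges: [-2.6, 2.6], [-0.5, 2.12], [-1.47, 1.34], [0.16, 2.42], [-1.27, 4.41], [0.06, 2.06], [-2.6, 2.6]. Speed limits (rad/s): [2.22, 2.22, 2.79, 2.79, 3.14, 3.14, 3.14].

## Interface

Orientations are given as a unit quaternion [x, y, z, w].
In Python, from bench import * gives the robot as it stands.
- The arm moves only by the tool carry_out, never from a script. Its argument "rows" is a list of rows, each a list of 5 numbers: the closure, from -1 (fully open) to 1 (shut), so that 0 is half open, then the shift along the tool's x, y, z in units of 30 mm (1.0 is 30 mm), then the turn about the tool's z in units of 5 degrees (1.0 is 5 degrees). In form: [[jaw, x, y, z, turn], ...]. A call has 1 to 20 rows; each row shifts and turns the pose as measured when the row begins, along the tool's axes as they then stand; what a row does not reach is not made up. A row lasts 1/12 s, in which the tool goes at most 41.7 mm and 7.16 degrees, less where a joint would pass 70% of its speed; a pose out of reach is approached as far as the arm can. A call is refused whole if a number of a shift passes 1 or a number of a turn 1, either way. A call with a gripper value outside its range is refused whole. The fingers move at their own pace and stop on an object; "force" is the grip in N (left out, the last holds). Time passes only in rows, so rows that do not move let the fingers close. It gives the time, the measured TCP pose, the force and the opening at its end, in the units of the state.
- read_state(): the state, without advancing time (a new reading comes with each control period).
- camera(name): name is "scene" or "top" or "wrist"; returns the picture (420x560x3 uint8, blue, green, red); there is no depth.
- camera_info(name): a dict with "fx", "fy", "cx", "cy" (pixels), "extrinsics" (4x4, takes a point from camera to world coordinates); the wrist camera has in their place "tool_from_camera" (4x4, takes a point from camera to tool coordinates, whose origin is the TCP and whose axes are the tool frame's). Camera axes: x right, y down, z forward; pixel columns grow to the right and rows downward; lengths in m; the calibration is good to about 2 mm. A picture is of the moment at which its call begins: read the wrist's pose just before it. camera_info takes no time and is no camera call.
- close_job(): hands the job in, once; it reports no verdict.
Trained networks look in the newest picture that a camera, given by its name, has taken for a name from the list of things; names that differ only in an ending like _2 or _b are one class to them, and where a whole thing is asked for, a point or a joint stands for the part that bears it (a point fixed in the world has none). Each returns a list of dicts, best first, with "conf" (0 to 1); they miss things now and then, are a little off and sometimes report something else, mostly with a low value. They report only what shows in the picture. A call takes as long as a camera call.
- recognise(query, camera): "box" ([centre column, centre row, width, height] in pixels, round what is visible of it).
- silhouettes(query, camera): "mask" (420x560 bool, what is visible of it) and "box" ([centre column, centre row, width, height] in pixels, round what is visible of it).
- pinpoint(query, camera): "xy" ([column, row] in pixels: a listed point, or the origin of a listed thing).
The state is a dict: "time": time; "joint_positions": joint angles; "joint_vel": joint speeds; "joint_torque": joint torques, N m; "ee_pos": TCP position; "eef_rot": TCP orientation; "ft_force": force on the tool from outside, world axes, zero at the start; "torque": the same for the moment, N m; "width": finger opening in m.
Only numpy, scipy, OpenCV 4.12 (cv2) and the standard library are available. Lean on these libraries where they do the work, as an engineer would, in place of code of your own. Each camera call takes 0.05 s, during which the arm holds its last target. There are 200 camera calls.

## Task

Push the white sample carrier along its rails into the blue-bridged press until it is fully home against the back stop, and let go of it. Then turn the knurled brass thumbscrew clockwise (seen from above), regrasping as needed, until its pad seats snugly on the carrier: stop as soon as the resistance clearly rises, because overtightening cracks the sample window. Leave the carrier home and clamped, and do not disturb the glassware beside the press.

Things in the scene. Friction and masses are not known exactly. Their poses are not given: they have to be found in the camera images.
- press: Fixed clamp press: grey bed 195 x 104 x 12 mm (x -130 to +65 mm) with two rails along x (tops 22 mm above worktop, 1.5 mm play each side of the carrier), back stop at the +x end, blue bridge above (top 54 mm, 34 mm along x, 100 mm along y). Origin on the worktop straight below the screw axis. x axis: the way to push the carrier; z up
- carrier: Loose white carrier between the rails, 0.25 kg: block 90 x 48 x 14 mm, round glass window on top; towards -x a tongue with a green pull post. Origin: centre of the block's underside (12 mm above the worktop); axes as the press. Starts 40 to 75 mm short of home. Home: far face against the back stop, origin then at x = 0 of the press, under the screw
- carrier_post (a point): Point on the axis of the carrier's upright green pull post, 46 mm above the worktop. Post 16 mm diameter, top 60 mm and foot 21 mm above the worktop; it stands 85 mm towards -x from the carrier's origin, so at x = -85 mm of the press when home. Sliding drags with about 8 N when pushed by the post
- screw: Thumbscrew, origin at its head's centre; z up, yaw turns too. Clockwise from above lowers it, 16 mm a turn; running friction 0.04 N m; stays where left. Its pad's stick-out differs by +-3.5 mm each time (not seen in this pose): seats after 0.3 to 3.5 rad. Then clamping force grows 100 N per rad. Snug is 30 N: torque up by 0.15 N m while turning, 0.08 when held still; over 80 N cracks the window
- knob_center (a point): Centre of the thumbscrew's knurled brass head: upright cylinder, 30 mm diameter, 20 mm high, on the screw axis, 91 to 92 mm above the worktop at the start; sinks by up to 10 mm as it is turned in. At first 27 mm of free space lies between the head and the bridge
- vial: A clear screw vial with black cap, 27 mm diameter, 64 mm high, standing on the worktop beside the press. Origin at the centre of its underside. Leave alone
- weighing_bottle: A glass weighing bottle with lid, 42 mm diameter, 58 mm high, standing on the worktop on the other side of the press. Origin at the centre of its underside. Leave alone

How it is judged:
By the outcome, as a careful person would: the job done as asked, in the order asked, and still so for the second after the job is handed in, with the robot touching nothing.
It also fails if it takes over 72 s, if anything falls off the work surface, if the arm or the gripper's body presses on something with over 40 N, if the wrist force passes 120 N, or if a joint passes its speed limit or range.

## Working session

There is one attempt and no reset: what is moved stays moved. The work goes in short steps, Python scripts to look and compute and a tool call to move; the robot and the scene stay as the last step left them, time stands still between calls to the robot, and variables do not carry over. Pictures are saved under pics/ and viewed, about 8 in all and at most 12, crops included, and the job is handed in when it is done.

Besides the shell and the picture viewer there is one more tool, called after "Call:" as name(argument=value, ...) on one line, values as JSON. carry_out: Moves the arm, as the interface text tells. Its arguments: {"type":"object","properties":{"rows":{"type":"array","items":{"type":"array","items":{"type":"number"}}},"force":{"type":"number"}},"required":["rows"]}

```bash
mkdir -p pics
cat > h.py <<'E'
from bench import *
import numpy as np, cv2
from scipy.spatial.transform import Rotation as R
def cam(name):
    s=read_state(); i=camera_info(name)
    K=np.array([[i['fx'],0,i['cx']],[0,i['fy'],i['cy']],[0,0,1]])
    if name=='wrist':
        T=np.eye(4);T[:3,:3]=R.from_quat(s['eef_rot']).as_matrix();T[:3,3]=s['ee_pos'];T=T@np.array(i['tool_from_camera'])
    else: T=np.array(i['extrinsics'])
    return K,T
def onz(K,T,uv,z):
    d=T[:3,:3]@np.linalg.inv(K)@np.array([uv[0],uv[1],1.]); return T[:3,3]+d*(z-T[2,3])/d[2]
def proj(K,T,p):
    q=np.linalg.inv(T)@np.append(p,1); u=K@q[:3]; return u[:2]/u[2]
def tri(obs):
    A=np.zeros((3,3));b=np.zeros(3)
    for K,T,uv in obs:
        d=T[:3,:3]@np.linalg.inv(K)@np.array([uv[0],uv[1],1.]);d/=np.linalg.norm(d);P=np.eye(3)-np.outer(d,d);A+=P;b+=P@T[:3,3]
    return np.linalg.solve(A,b)
E
python3 - <<'E'
from h import *
s=read_state();print(s)
Z={'press':0,'carrier':.012,'carrier_post':.046,'screw':.0915,'knob_center':.0915,'vial':0,'weighing_bottle':0}
for n in ['scene','top']:
    K,T=cam(n);im=camera(n);cv2.imwrite(f'pics/{n}0.png',im);print(n,T[:3,3].round(3))
    for q in Z:
        for r in pinpoint(q,n)[:2]: print(q,round(r['conf'],2),np.round(r['xy'],1),onz(K,T,r['xy'],Z[q]).round(4))
E
```

```text
{'time': 0.0, 'joint_positions': array([ 1.08836635,  0.33280915, -0.06468758,  1.46091901,  0.0216057 ,
        1.34984912, -0.08849966]), 'joint_vel': array([ 0.00048198,  0.00014086, -0.00137596,  0.00081042, -0.00196219,
       -0.00048085,  0.00015404]), 'joint_torque': array([-6.68290941e-04, -6.23246455e+01,  2.38553574e-02, -3.89899921e+01,
       -6.16010372e-02,  3.95619997e-02,  1.51703102e-04]), 'ee_pos': array([ 0.27721062, -0.55978106,  0.23580369]), 'eef_rot': array([ 8.49648293e-01, -5.27349374e-01, -5.64825559e-04, -3.10499234e-04]), 'ft_force': array([-0.34160017, -0.01246474, -0.07460872]), 'torque': array([-0.03884554, -0.00633156, -0.00921025]), 'width': 0.08671100610166295}
scene [0.13  0.437 0.68 ]
press 0.61 [286.3 225.3] [0.6069 0.0137 0.    ]
carrier 0.97 [314.7 238.7] [ 0.5301 -0.0008  0.012 ]
carrier_post 0.82 [350.9 243. ] [ 0.4552 -0.0276  0.046 ]
screw 0.61 [281.9 195.9] [0.6128 0.0234 0.0915]
knob_center 0.73 [286.2 198.4] [0.6013 0.0214 0.0915]
vial 0.76 [247.9 263.8] [0.5737 0.1452 0.    ]
vial 0.36 [349.4 243.4] [ 0.4801 -0.0579  0.    ]
weighing_bottle 0.62 [301. 196.] [ 0.6587 -0.0768  0.    ]
top [0.469 0.036 0.918]
press 0.8 [293.3 223.2] [0.5962 0.0092 0.    ]
carrier 0.61 [299.8 248.7] [ 0.5346 -0.0038  0.012 ]
carrier_post 0.92 [315.9 283.7] [ 0.4547 -0.0354  0.046 ]
screw 0.54 [291.9 212.4] [0.607  0.0142 0.0915]
knob_center 0.48 [293.  212.1] [0.6076 0.0119 0.0915]
vial 0.7 [240.5 231.5] [0.5793 0.1347 0.    ]
vial 0.69 [291.9 219.8] [0.6044 0.0123 0.    ]
weighing_bottle 0.89 [331.1 195.3] [ 0.6618 -0.0836  0.    ]
```

```bash
python3 -c "
import cv2,numpy as np
cv2.imwrite('pics/both0.png',cv2.resize(np.hstack([cv2.imread('pics/scene0.png'),cv2.imread('pics/top0.png')]),(800,300)))"
```

```text
(no output)
```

View pics/top0.png

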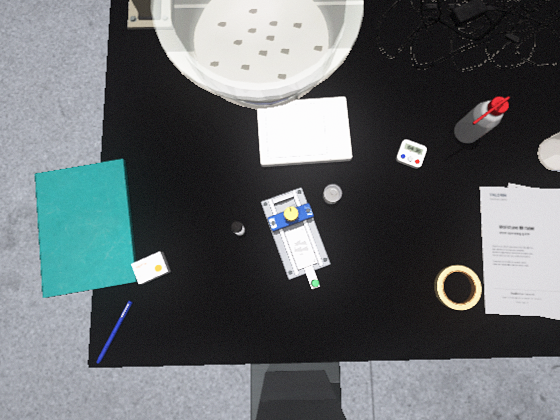

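View pics/scene0.png

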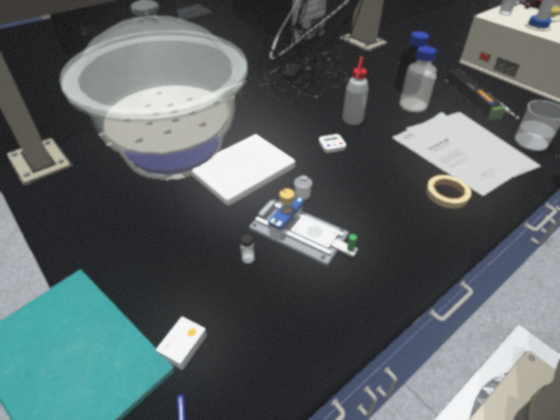

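The top view shows the post at (315,283), knob at (292,213), vial (238,229) and bottle (333,194). The scene view agrees. The press yaw is about 18°, and the carrier is about 70 mm short of home. I'll move over the press and refine with the wrist camera.

Call:
carry_out(rows=[[-1,-0.93,-0.91,0,0],[-1,-0.93,-0.91,0,0],[-1,-0.93,-0.91,0,0],[-1,-0.93,-0.91,0,0],[-1,-0.93,-0.91,0,0],[-1,-0.93,-0.91,0,0],[-1,-0.93,-0.91,0,0],[-1,-0.93,-0.91,0,0],[-1,-0.93,-0.91,0,0],[-1,-0.93,-0.91,0,0],[-1,-0.93,-0.91,0,0],[-1,-0.93,-0.91,0,0],[-1,-0.93,-0.91,0,0],[-1,-0.93,-0.91,0,0],[-1,0,0,0,1],[-1,0,0,0,0.8]], force=25)

```text
time: 2.13
ee_pos: [0.4516, -0.0167, 0.2355]
eef_rot: [0.804, -0.595, 0.004, 0.001]
ft_force: [0.0, -0.6, 0.1]
width: 0.087
```

```bash
cat > look.py <<'E'
from h import *
import sys
Z={'carrier':.012,'carrier_post':.046,'screw':.0915,'knob_center':.0915,'vial':0,'weighing_bottle':0}
s=read_state();print(s['time'],s['ee_pos'].round(4),s['joint_positions'].round(3))
x=R.from_quat(s['eef_rot']).as_matrix();print('heading',np.degrees(np.arctan2(x[1,0],x[0,0])).round(2),'z',x[:,2].round(4))
K,T=cam('wrist');im=camera('wrist');cv2.imwrite(f'pics/{sys.argv[1]}.png',im);print(T.round(3).tolist())
for q in sys.argv[2].split(','):
    for r in pinpoint(q,'wrist')[:2]: print(q,round(r['conf'],2),np.round(r['xy'],1),onz(K,T,r['xy'],Z[q]).round(4))
E
python3 look.py w1 carrier,carrier_post,screw,knob_center,vial,weighing_bottle
```

```text
2.1333 [ 0.4516 -0.0167  0.2355] [ 0.554 -0.028 -0.604  1.87  -0.009  1.29  -1.322]
heading -73.0 z [ 0.0044 -0.0068 -1.    ]
[[0.292, -0.917, -0.27, 0.526], [-0.956, -0.278, -0.091, 0.007], [0.009, 0.285, -0.958, 0.384], [0.0, 0.0, 0.0, 1.0]]
carrier 0.96 [292.6 109.4] [ 0.5397 -0.0071  0.012 ]
carrier_post 0.93 [293.9 192.3] [ 0.4574 -0.0331  0.046 ]
carrier_post 0.33 [293.8  14.1] [0.6193 0.0187 0.046 ]
screw 0.88 [294.1  14.3] [0.6067 0.0169 0.0915]
knob_center 0.73 [293.8  18.1] [0.6041 0.0163 0.0915]
vial 0.84 [177.9  29.1] [0.5821 0.1344 0.    ]
weighing_bottle 0.68 [392.5  18.4] [ 0.6592 -0.0814  0.    ]
```

View pics/w1.png

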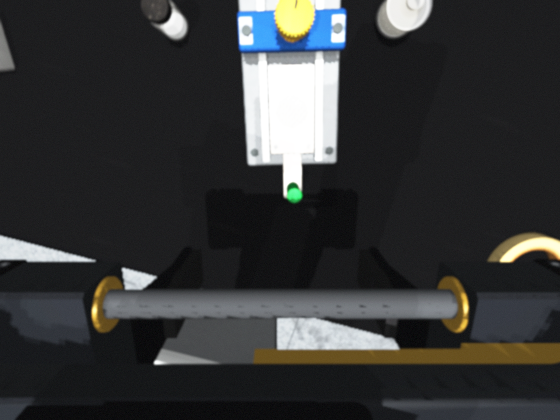

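The wrist view shows the post at (294,192), the carrier at (292,109) and the knob at (294,17). All agree, giving a yaw of about 17.5° and about 70 mm to go. I'll descend on the post.

Call:
carry_out(rows=[[-1,0.53,-0.02,0,0],[-1,0,0,0.9,0],[-1,0,0,0.9,0],[-1,0,0,0.9,0],[-1,0,0,0.9,0],[-1,0,0,0.9,0],[-1,0,0,0.7,0],[-1,0,0,0.4,0],[-1,0,0,0,0]])

```text
time: 3.23
ee_pos: [0.4586, -0.0424, 0.0622]
eef_rot: [0.804, -0.595, 0.007, 0.001]
ft_force: [-0.2, -0.1, -0.1]
width: 0.0869
```

```bash
python3 look.py w2 carrier_post,carrier
```

```text
3.2333 [ 0.4586 -0.0424  0.0622] [ 0.533  0.201 -0.583  2.053  0.151  0.916 -1.406]
heading -72.99 z [ 0.0095 -0.0092 -0.9999]
[[0.293, -0.919, -0.265, 0.532], [-0.956, -0.278, -0.094, -0.018], [0.012, 0.281, -0.96, 0.211], [0.0, 0.0, 0.0, 1.0]]
carrier_post 0.7 [260.8 262.6] [ 0.4556 -0.0329  0.046 ]
carrier 0.58 [260.1 101.2] [ 0.5393 -0.0068  0.012 ]
```

View pics/w2.png

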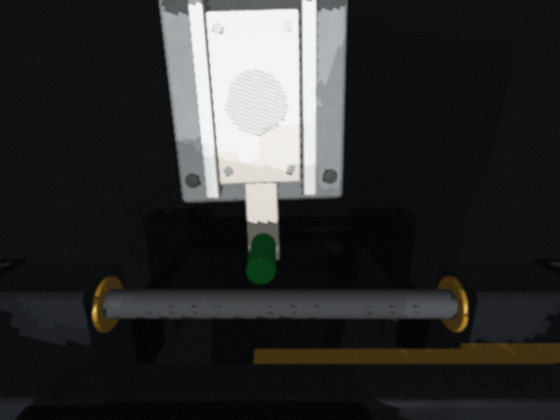

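The post is at (261,263), about 9 mm to one side of the jaw centre. I'll correct that, lower and close.

Call:
carry_out(rows=[[-1,-0.32,-0.02,0.35,0],[-1,0,0,0.35,0],[-1,0,0,0,0],[0.5,0,0,0,0],[1,0,0,0,0],[1,0,0,0,0],[1,0,0,0,0],[1,0,0,0,0],[1,0,0,0,0]])

```text
time: 4.13
ee_pos: [0.4641, -0.0357, 0.0503]
eef_rot: [0.803, -0.595, 0.014, -0.002]
ft_force: [-0.5, 0.2, -0.2]
width: 0.055
```

```bash
python3 look.py w3 carrier_post,carrier
```

```text
4.1333 [ 0.4641 -0.0357  0.0503] [ 0.513  0.222 -0.584  2.063  0.178  0.876 -1.446]
heading -73.1 z [ 0.0253 -0.0133 -0.9996]
[[0.291, -0.923, -0.25, 0.535], [-0.957, -0.275, -0.097, -0.011], [0.021, 0.268, -0.963, 0.2], [0.0, 0.0, 0.0, 1.0]]
carrier_post 0.72 [270.7 280.9] [ 0.458  -0.0331  0.046 ]
carrier 0.67 [265.4 116. ] [ 0.5384 -0.006   0.012 ]
```

Call:
carry_out(rows=[[1,-0.15,0.2,0.2,0],[1,0,0,0,0],[1,0,0,0,0],[1,0,0,0,0],[1,0,0,0,0],[1,0,0,0,0]])

```text
time: 4.78
ee_pos: [0.4557, -0.0326, 0.0429]
eef_rot: [0.803, -0.595, 0.014, -0.002]
ft_force: [-1.5, -0.1, 0.6]
width: 0.0152
```

```bash
python3 look.py w4 carrier_post,carrier
```

```text
4.7833 [ 0.4557 -0.0326  0.0429] [ 0.511  0.218 -0.586  2.087  0.178  0.857 -1.454]
heading -73.07 z [ 0.0241 -0.0131 -0.9996]
[[0.291, -0.923, -0.252, 0.527], [-0.956, -0.275, -0.097, -0.008], [0.02, 0.269, -0.963, 0.192], [0.0, 0.0, 0.0, 1.0]]
carrier_post 0.65 [281.6 274.9] [ 0.4581 -0.0333  0.046 ]
carrier 0.61 [275.8 100.5] [ 0.5391 -0.0062  0.012 ]
```

Gripped (15 mm opening). Next I push along the rails (tool -y), gently.

Call:
carry_out(rows=[[1,0,-0.25,0,0],[1,0,-0.3,0,0],[1,0,-0.3,0,0],[1,0,-0.3,0,0],[1,0,-0.3,0,0],[1,0,-0.25,0,0]])

```text
time: 5.43
ee_pos: [0.5064, -0.0175, 0.043]
eef_rot: [0.803, -0.596, 0.012, -0.0]
ft_force: [-2.5, -0.4, 1.4]
width: 0.0152
```

```bash
python3 look.py w5 carrier_post,knob_center; python3 -c "from bench import *;s=read_state();print(s['ft_force'],s['torque'],s['width'])"
```

```text
5.4333 [ 0.5064 -0.0175  0.043 ] [ 0.444  0.324 -0.572  1.962  0.243  0.9   -1.53 ]
heading -73.15 z [ 0.0195 -0.0144 -0.9997]
[[0.29, -0.922, -0.256, 0.579], [-0.957, -0.274, -0.098, 0.007], [0.02, 0.273, -0.962, 0.192], [0.0, 0.0, 0.0, 1.0]]
carrier_post 0.69 [279.3 276.6] [ 0.5075 -0.0173  0.046 ]
carrier_post 0.62 [42.7 39.3] [0.5824 0.1059 0.046 ]
knob_center 0.64 [264.8  17.4] [0.6048 0.0172 0.0915]
[ 1.41440122  1.3438359  -0.44216478] [ 0.46074751 -0.22152331  0.06236355] 0.015083031564802674
```

Call:
carry_out(rows=[[1,0,-0.15,0,0],[1,0,-0.15,0,0],[1,0,-0.12,0,0],[1,0,-0.1,0,0]])

```text
time: 5.92
ee_pos: [0.52, -0.0131, 0.0429]
eef_rot: [0.803, -0.596, 0.011, 0.001]
ft_force: [-5.2, 1.3, 3.0]
width: 0.0153
```

Call:
carry_out(rows=[[1,0,-0.1,0,0]])

```text
time: 6.0
ee_pos: [0.5228, -0.0121, 0.0429]
eef_rot: [0.803, -0.596, 0.011, 0.001]
ft_force: [-5.8, 0.4, 4.5]
width: 0.015
```

Call:
carry_out(rows=[[1,0,-0.1,0,0]])

```text
time: 6.08
ee_pos: [0.5236, -0.0119, 0.0427]
eef_rot: [0.803, -0.596, 0.009, 0.004]
ft_force: [-25.5, -4.3, 20.7]
width: 0.0155
```

Call:
carry_out(rows=[[1,0,-0.05,0,0],[1,0,0,0,0]])

```text
time: 6.25
ee_pos: [0.5236, -0.0118, 0.0429]
eef_rot: [0.803, -0.596, 0.008, 0.006]
ft_force: [-1.4, 1.3, 0.7]
width: 0.0155
```

```bash
python3 look.py w6 carrier_post,knob_center; python3 -c "from bench import *;s=read_state();print(s['ft_force'],s['torque'],s['width'])"
```

```text
6.25 [ 0.5236 -0.0118  0.0429] [ 0.415  0.367 -0.563  1.908  0.265  0.932 -1.555]
heading -73.21 z [ 0.0059 -0.0181 -0.9998]
[[0.289, -0.919, -0.269, 0.598], [-0.957, -0.271, -0.101, 0.013], [0.02, 0.287, -0.958, 0.191], [0.0, 0.0, 0.0, 1.0]]
carrier_post 0.77 [280.  276.6] [ 0.525 -0.012  0.046]
knob_center 0.61 [266.9  90.6] [0.6044 0.017  0.0915]
[-5.50944744 -0.65149397  4.89035138] [ 0.16565715  1.18835544 -0.00419849] 0.0156099869034347
```

View pics/w6.png

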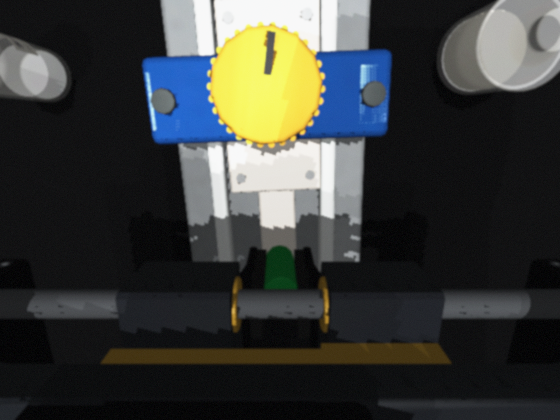

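The carrier is home: the post-to-knob distance reads 84.5 mm against an expected 85, and the stop gave a 25 N spike. The view shows the post held at (280,275) and the knob at (267,85). I'll release and rise.

Call:
carry_out(rows=[[-1,0,0,0,0],[-1,0,0,0,0],[-1,0,0,0,0],[-1,0,0,0,0],[-1,0,0,0,0],[-1,0,0,-0.4,0],[-1,0,0,-0.8,0],[-1,0,0,-0.9,0],[-1,0,0,-0.9,0],[-1,0,0,-0.9,0],[-1,0,0,-0.6,0],[-1,0,0,0,-1],[-1,0,0,0,-1],[-1,0,0,0,-1],[-1,0,0,0,-1],[-1,0,0,0,-1],[-1,0,0,0,-1],[-1,0,0,0,-1],[-1,0,0,0,-1]])

```text
time: 7.98
ee_pos: [0.5262, -0.0069, 0.1992]
eef_rot: [0.963, -0.27, 0.014, 0.005]
ft_force: [-0.1, -0.3, 0.4]
width: 0.0871
```

Call:
carry_out(rows=[[-1,0,0,0,-1],[-1,0,0,0,-1],[-1,0,0,0,-1],[-1,0,0,0,-1],[-1,0,0,0,-1],[-1,0,0,0,-1],[-1,0,0,0,-1],[-1,0,0,0,-1],[-1,0,0,0,-1],[-1,0,0,0,-1],[-1,0,0,0,-1],[-1,0,0,0,-1],[-1,0,0,0,-1],[-1,0,0,0,-1],[-1,0,0,0,-1],[-1,0,0,0,-1],[-1,0,0,0,-1],[-1,0,0,0,-1],[-1,0,0,0,-1],[-1,0,0,0,-1]])

```text
time: 9.65
ee_pos: [0.5269, -0.0033, 0.2196]
eef_rot: [0.797, 0.604, 0.01, 0.021]
ft_force: [-0.4, 1.0, 0.5]
width: 0.0872
```

```bash
python3 look.py w7 carrier_post,carrier,knob_center
python3 - <<'E'
from h import *
for n in ['scene','top']:
    K,T=cam(n);im=camera(n);cv2.imwrite(f'pics/{n}1.png',im)
    for q,z in [('carrier',.012),('carrier_post',.046),('knob_center',.0915)]:
        for r in pinpoint(q,n)[:1]: print(n,q,round(r['conf'],2),np.round(r['xy'],1),onz(K,T,r['xy'],z).round(4))
E
```

```text
9.65 [ 0.5269 -0.0033  0.2196] [ 0.703  0.187 -0.879  1.74   0.181  1.249  1.077]
heading 74.26 z [ 0.0405 -0.022  -0.9989]
[[0.271, 0.909, 0.315, 0.444], [0.962, -0.253, -0.1, 0.021], [-0.011, 0.331, -0.944, 0.364], [0.0, 0.0, 0.0, 1.0]]
carrier_post 0.79 [273.4 191.6] [ 0.5265 -0.0129  0.046 ]
carrier 0.97 [316.4 237.9] [0.6044 0.0173 0.012 ]
scene carrier 0.55 [285.5 225.2] [0.5998 0.0223 0.012 ]
scene carrier_post 0.81 [319.6 229. ] [ 0.5229 -0.0048  0.046 ]
scene knob_center 0.52 [284.9 198.5] [0.6028 0.0237 0.0915]
```

Call:
carry_out(rows=[[-1,0.35,0.53,0,0],[-1,0.35,0.53,0,0],[-1,0.35,0.53,0,0],[-1,0.34,0.51,0,0],[-1,0,0,0.5,-1],[-1,0,0,0.5,-1],[-1,0,0,0.5,-1],[-1,0,0,0.5,-1],[-1,0,0,0.3,-1],[-1,0,0,0.3,-1],[-1,0,0,0,0],[-1,0,0,0,0]])

```text
time: 11.25
ee_pos: [0.6063, 0.0179, 0.1388]
eef_rot: [0.61, 0.792, 0.003, 0.022]
ft_force: [0.5, -0.6, -0.5]
width: 0.0869
```

```bash
python3 look.py w8 carrier_post,carrier,knob_center,screw
```

```text
11.25 [0.6063 0.0179 0.1388] [ 0.588  0.494 -0.91   1.631  0.447  1.194  1.409]
heading 104.82 z [ 0.0389 -0.0214 -0.999 ]
[[-0.256, 0.914, 0.315, 0.524], [0.966, 0.252, 0.053, 0.0], [-0.031, 0.318, -0.948, 0.284], [0.0, 0.0, 0.0, 1.0]]
carrier_post 0.84 [274.2 103.8] [ 0.5252 -0.0112  0.046 ]
carrier_post 0.73 [284.4 202.9] [0.5939 0.0148 0.046 ]
carrier 0.96 [283. 203.] [0.6044 0.0157 0.012 ]
knob_center 0.89 [282.9 238.5] [0.6042 0.0174 0.0915]
knob_center 0.51 [418.4 209.6] [0.5625 0.0941 0.0915]
screw 0.68 [283.7 238.1] [0.6038 0.0179 0.0915]
```

View pics/w8.png

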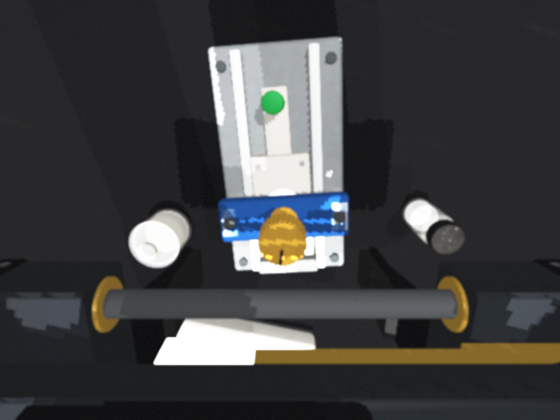

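The knob is at (283,238) in the wrist view, nearly under the jaws. The post is free at (272,103), and the glassware is untouched. I'll lower onto the knob.

Call:
carry_out(rows=[[-1,0.07,-0.12,0.5,0],[-1,0,0,0.5,0],[-1,0,0,0.5,0],[-1,0,0,0.3,0],[-1,0,0,0,0]], force=35)

```text
time: 11.92
ee_pos: [0.6067, 0.0177, 0.0844]
eef_rot: [0.611, 0.791, 0.005, 0.025]
ft_force: [-0.3, 0.5, -0.5]
width: 0.0866
```

```bash
python3 look.py w9 knob_center,screw
```

```text
11.9167 [0.6067 0.0177 0.0844] [ 0.561  0.548 -0.874  1.684  0.503  1.098  1.365]
heading 104.65 z [ 0.045  -0.0233 -0.9987]
[[-0.253, 0.913, 0.321, 0.523], [0.967, 0.25, 0.05, 0.001], [-0.035, 0.323, -0.946, 0.229], [0.0, 0.0, 0.0, 1.0]]
knob_center 0.83 [282.2 280.6] [0.6036 0.0178 0.0915]
knob_center 0.68 [448.1 233.3] [0.559  0.0846 0.0915]
screw 0.83 [280.5 280.8] [0.6039 0.0171 0.0915]
```

Call:
carry_out(rows=[[1,0,-0.08,0,0],[1,0,0,0,0],[1,0,0,0,0],[1,0,0,0,0],[1,0,0,0,0],[1,0,0,0,0],[1,0,0,0,0],[1,0,0,0,0],[1,0,0,0,0],[1,0,0,0,0],[1,0,0,0,0]])

```text
time: 12.98
ee_pos: [0.6067, 0.0182, 0.0897]
eef_rot: [0.611, 0.791, 0.007, 0.027]
ft_force: [-0.6, -0.9, 0.5]
width: 0.0289
```

```bash
cat > st.py <<'E'
from h import *
s=read_state();x=R.from_quat(s['eef_rot']).as_matrix()
print(round(s['time'],2),s['ee_pos'].round(4),'hd',np.degrees(np.arctan2(x[1,0],x[0,0])).round(2),'z',x[:,2].round(3),'q7',s['joint_positions'][6].round(2),'F',s['ft_force'].round(1),'M',s['torque'].round(3),'w',s['width'].round(4))
E
python3 st.py
```

```text
Traceback (most recent call last):
  File "st.py", line 3, in <module>
    print(round(s['time'],2),s['ee_pos'].round(4),'hd',np.degrees(np.arctan2(x[1,0],x[0,0])).round(2),'z',x[:,2].round(3),'q7',s['joint_positions'][6].round(2),'F',s['ft_force'].round(1),'M',s['torque'].round(3),'w',s['width'].round(4))
                                                                                                                                                                                                                        ^^^^^^^^^^^^^^^^
AttributeError: 'float' object has no attribute 'round'
```

```bash
sed -i "s/s\['width'\].round(4)/round(s['width'],4)/" st.py; python3 st.py
```

```text
12.98 [0.6067 0.0182 0.0897] hd 104.65 z [ 0.052 -0.022 -0.998] q7 1.37 F [-0.6 -0.9  0.5] M [-0.144 -0.083 -0.011] w 0.0289
```

Call:
carry_out(rows=[[1,0,0,0.008,1],[1,0,0,0.008,1]])

```text
time: 13.15
ee_pos: [0.6068, 0.0179, 0.0893]
eef_rot: [0.678, 0.734, 0.009, 0.027]
ft_force: [-0.6, 0.6, 0.5]
width: 0.0287
```

```bash
python3 st.py
```

```text
13.15 [0.6068 0.0179 0.0893] hd 94.51 z [ 0.052 -0.023 -0.998] q7 1.2 F [-0.6  0.6  0.5] M [0.025 0.099 0.026] w 0.0287
```

Call:
carry_out(rows=[[1,0,0,0.008,1],[1,0,0,0.008,1]])

```text
time: 13.32
ee_pos: [0.6068, 0.0176, 0.0888]
eef_rot: [0.743, 0.669, 0.011, 0.026]
ft_force: [-0.7, 0.7, 0.5]
width: 0.0289
```

```bash
python3 st.py
```

```text
13.32 [0.6068 0.0176 0.0888] hd 84.03 z [ 0.051 -0.023 -0.998] q7 1.04 F [-0.7  0.7  0.5] M [-0.038  0.02  -0.012] w 0.0289
```

```bash
cat >> st.py <<'E'
print('tau7',s['joint_torque'][6].round(3))
E
python3 st.py|tail -1
```

```text
tau7 2.106
```

Call:
carry_out(rows=[[1,0,0,0.008,1],[1,0,0,0.008,1]])

```text
time: 13.48
ee_pos: [0.6067, 0.0173, 0.0883]
eef_rot: [0.801, 0.598, 0.014, 0.025]
ft_force: [0.2, 0.6, 0.5]
width: 0.029
```

```bash
python3 st.py
```

```text
13.48 [0.6067 0.0173 0.0883] hd 73.54 z [ 0.051 -0.023 -0.998] q7 0.87 F [0.2 0.6 0.5] M [-0.183  0.113  0.017] w 0.029
tau7 2.079
```

Call:
carry_out(rows=[[1,0,0,0.008,1],[1,0,0,0.008,1]])

```text
time: 13.65
ee_pos: [0.6066, 0.0171, 0.0879]
eef_rot: [0.852, 0.523, 0.015, 0.024]
ft_force: [-0.8, 1.1, 0.9]
width: 0.0284
```

```bash
python3 st.py
```

```text
13.65 [0.6066 0.0171 0.0879] hd 63.06 z [ 0.051 -0.024 -0.998] q7 0.7 F [-0.8  1.1  0.9] M [-0.281  0.204 -0.032] w 0.0284
tau7 2.071
```

Call:
carry_out(rows=[[1,0,0,0.008,1],[1,0,0,0.008,1]])

```text
time: 13.82
ee_pos: [0.6065, 0.0169, 0.0874]
eef_rot: [0.896, 0.443, 0.017, 0.022]
ft_force: [-0.1, 1.6, 0.7]
width: 0.0283
```

```bash
python3 st.py; python3 look.py w10 knob_center|tail -1
```

```text
13.82 [0.6065 0.0169 0.0874] hd 52.59 z [ 0.051 -0.025 -0.998] q7 0.53 F [-0.1  1.6  0.7] M [-0.36   0.271  0.017] w 0.0283
tau7 2.069
knob_center 0.63 [280.1 274.5] [0.6029 0.0188 0.0915]
```

View pics/w10.png

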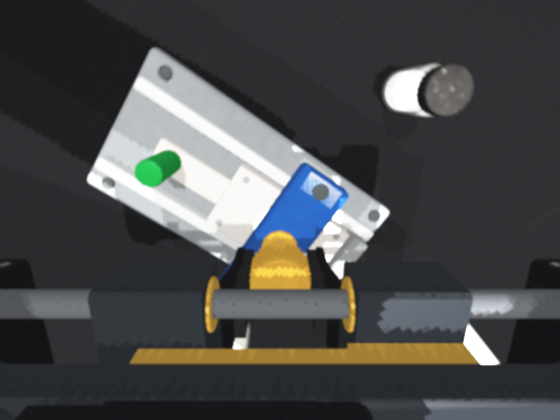

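The view shows the knob squarely between the pads at (280,270). I'll keep turning.

Call:
carry_out(rows=[[1,0,0,0.008,1],[1,0,0,0.008,1]])

```text
time: 14.08
ee_pos: [0.6063, 0.0167, 0.0869]
eef_rot: [0.93, 0.366, 0.019, 0.021]
ft_force: [1.2, 1.2, 0.3]
width: 0.0289
```

```bash
python3 st.py
```

```text
14.08 [0.6063 0.0167 0.0869] hd 43.04 z [ 0.05  -0.026 -0.998] q7 0.37 F [1.2 1.2 0.3] M [-0.284  0.266  0.032] w 0.0289
tau7 2.096
```

Call:
carry_out(rows=[[1,0,0,0.008,1],[1,0,0,0.008,1]])

```text
time: 14.25
ee_pos: [0.6061, 0.0166, 0.0863]
eef_rot: [0.958, 0.284, 0.02, 0.02]
ft_force: [0.7, 1.0, 1.3]
width: 0.0291
```

```bash
python3 st.py
```

```text
14.25 [0.6061 0.0166 0.0863] hd 33.02 z [ 0.049 -0.026 -0.998] q7 0.21 F [0.7 1.  1.3] M [-0.282  0.473  0.074] w 0.0291
tau7 1.998
```

Call:
carry_out(rows=[[1,0,0,0.008,1],[1,0,0,0.008,1]])

```text
time: 14.42
ee_pos: [0.6059, 0.0164, 0.0858]
eef_rot: [0.98, 0.199, 0.021, 0.018]
ft_force: [0.8, 0.4, 1.3]
width: 0.0292
```

```bash
python3 st.py
```

```text
14.42 [0.6059 0.0164 0.0858] hd 22.97 z [ 0.048 -0.027 -0.998] q7 0.05 F [0.8 0.4 1.3] M [-0.268  0.526  0.004] w 0.0292
tau7 1.99
```

Call:
carry_out(rows=[[1,0,0,0.008,1],[1,0,0,0.008,1]])

```text
time: 14.58
ee_pos: [0.6057, 0.0163, 0.0852]
eef_rot: [0.993, 0.112, 0.022, 0.016]
ft_force: [0.8, 0.5, 2.0]
width: 0.029
```

```bash
python3 st.py
```

```text
14.58 [0.6057 0.0163 0.0852] hd 12.92 z [ 0.048 -0.027 -0.999] q7 -0.12 F [0.8 0.5 2. ] M [-0.186  0.565  0.073] w 0.029
tau7 1.981
```

Call:
carry_out(rows=[[1,0,0,0.008,1],[1,0,0,0.008,1]])

```text
time: 14.75
ee_pos: [0.6054, 0.0163, 0.0849]
eef_rot: [0.999, 0.025, 0.023, 0.014]
ft_force: [-0.6, -0.4, 2.5]
width: 0.0291
```

```bash
python3 st.py
```

```text
14.75 [0.6054 0.0163 0.0849] hd 2.86 z [ 0.047 -0.027 -0.999] q7 -0.28 F [-0.6 -0.4  2.5] M [-0.124  0.777  0.145] w 0.0291
tau7 1.94
```

Call:
carry_out(rows=[[1,0,0,0.008,1],[1,0,0,0.008,1]])

```text
time: 14.92
ee_pos: [0.6052, 0.0163, 0.0846]
eef_rot: [0.998, -0.063, 0.024, 0.012]
ft_force: [0.2, -0.1, 2.4]
width: 0.0291
```

```bash
python3 st.py
```

```text
14.92 [0.6052 0.0163 0.0846] hd -7.19 z [ 0.046 -0.028 -0.999] q7 -0.45 F [ 0.2 -0.1  2.4] M [0.008 0.732 0.203] w 0.0291
tau7 1.891
```

```bash
cat > held.py <<'E'
from h import *
m=[];t=[]
for i in range(8):
    camera('top');s=read_state();m.append(s['torque'][2]);t.append(s['joint_torque'][6])
print(np.round(m,3),np.mean(m).round(3),np.round(t,3),s['time'],s['ft_force'].round(1))
E
python3 held.py; python3 st.py
```

```text
[0.085 0.032 0.063 0.033 0.044 0.003 0.005 0.056] 0.04 [ 1.39  -1.903 -0.888 -0.288 -0.068 -0.014 -0.016 -0.035] 15.3167 [-1.1  0.6  3.9]
15.32 [0.6052 0.0163 0.0846] hd -7.05 z [ 0.046 -0.027 -0.999] q7 -0.44 F [-1.1  0.6  3.9] M [0.043 1.002 0.056] w 0.0288
tau7 -0.035
```

Call:
carry_out(rows=[[1,0,0,0,1]])

```text
time: 15.4
ee_pos: [0.6051, 0.0163, 0.0845]
eef_rot: [0.994, -0.104, 0.024, 0.011]
ft_force: [-0.0, 0.6, 1.1]
width: 0.0285
```

```bash
python3 st.py; python3 held.py; python3 st.py
```

```text
15.4 [0.6051 0.0163 0.0845] hd -11.89 z [ 0.045 -0.027 -0.999] q7 -0.52 F [-0.   0.6  1.1] M [0.085 0.862 0.099] w 0.0285
tau7 3.613
[0.091 0.057 0.047 0.01  0.043 0.111 0.02  0.082] 0.058 [ 2.217 -1.547 -0.8   -0.303 -0.109 -0.053 -0.048 -0.057] 15.8 [-1.4  0.4  2. ]
15.8 [0.6051 0.0164 0.0845] hd -11.98 z [ 0.046 -0.027 -0.999] q7 -0.52 F [-1.4  0.4  2. ] M [0.097 1.045 0.082] w 0.0291
tau7 -0.057
```

Call:
carry_out(rows=[[1,0,0,0,0.8]])

```text
time: 15.88
ee_pos: [0.605, 0.0163, 0.0844]
eef_rot: [0.99, -0.138, 0.024, 0.01]
ft_force: [-1.0, 0.2, 3.4]
width: 0.029
```

```bash
python3 st.py; python3 held.py; python3 held.py; python3 st.py
```

```text
15.88 [0.605  0.0163 0.0844] hd -15.85 z [ 0.045 -0.027 -0.999] q7 -0.59 F [-1.   0.2  3.4] M [0.023 0.932 0.184] w 0.029
tau7 2.837
[0.183 0.09  0.005 0.071 0.056 0.036 0.07  0.056] 0.071 [ 1.719 -1.296 -0.692 -0.293 -0.138 -0.092 -0.087 -0.095] 16.2833 [-2.4  0.5  2.7]
[0.07  0.129 0.075 0.147 0.078 0.156 0.072 0.106] 0.104 [-0.104 -0.113 -0.12  -0.126 -0.131 -0.134 -0.137 -0.139] 16.6833 [-2.2 -0.   3.7]
16.68 [0.6049 0.0163 0.0844] hd -15.98 z [ 0.045 -0.028 -0.999] q7 -0.59 F [-2.2 -0.   3.7] M [0.053 1.225 0.106] w 0.0291
tau7 -0.139
```

Torque has clearly risen: about 0.18–0.2 N·m while turning and 0.10–0.14 held still, so this is snug. I'll stop here, open and rise.

Call:
carry_out(rows=[[-1,0,0,0,0],[-1,0,0,0,0],[-1,0,0,0,0],[-1,0,0,0,0],[-1,0,0,0,0],[-1,0,0,0,0],[-1,0,0,-0.4,0],[-1,0,0,-0.9,0],[-1,0,0,-0.9,0],[-1,0,0,-0.9,0],[-1,0,0,-0.9,0],[-1,0,0,-0.5,0],[-1,0,0.9,0,0],[-1,0,0.9,0,0],[-1,0,0,0,0]])

```text
time: 17.93
ee_pos: [0.5845, -0.0302, 0.2344]
eef_rot: [0.99, -0.136, 0.029, 0.009]
ft_force: [1.2, -1.4, 0.4]
width: 0.0867
```

```bash
python3 st.py; python3 look.py w11 carrier,carrier_post,knob_center,vial,weighing_bottle
```

```text
17.93 [ 0.5845 -0.0302  0.2344] hd -15.64 z [ 0.055 -0.025 -0.998] q7 -0.42 F [ 1.2 -1.4  0.4] M [-0.043 -0.025 -0.005] w 0.0867
tau7 0.987
17.9333 [ 0.5845 -0.0302  0.2344] [ 0.387  0.245 -0.503  1.602  0.154  1.275 -0.415]
heading -15.64 z [ 0.0547 -0.0252 -0.9982]
[[0.961, -0.274, -0.025, 0.597], [-0.269, -0.915, -0.302, 0.049], [0.06, 0.297, -0.953, 0.381], [0.0, 0.0, 0.0, 1.0]]
carrier_post 0.74 [212.  191.9] [ 0.5253 -0.0138  0.046 ]
knob_center 0.89 [280.  146.5] [0.6066 0.0172 0.0915]
vial 0.72 [225.6  31. ] [0.5865 0.1384 0.    ]
weighing_bottle 0.9 [337.4 206.4] [ 0.6592 -0.0844  0.    ]
```

View pics/w11.png

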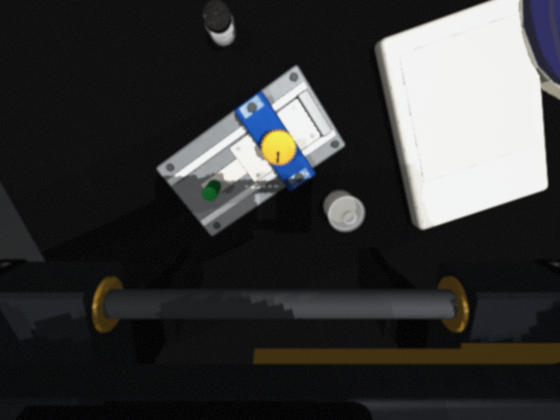

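The knob mark points down (278,156), so it turned about 123° against 121° commanded: no slip. The glassware is in place. One zoomed check of the back stop.

```bash
python3 -c "
import cv2
cv2.imwrite('pics/w11c.png',cv2.resize(cv2.imread('pics/w11.png')[60:240,150:350],None,fx=3.2,fy=3.2,interpolation=cv2.INTER_CUBIC))"
```

```text
(no output)
```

View pics/w11c.png

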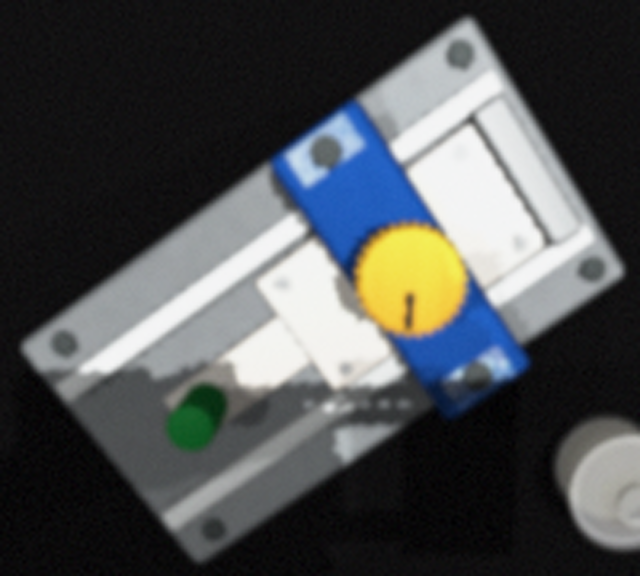

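A thin dark line shows between the carrier and the back stop, which is either a shadowed step or a gap. I'll look from closer, straight above it.

Call:
carry_out(rows=[[-1,0.72,-0.03,0,0],[-1,0.72,-0.03,0,0],[-1,0.72,-0.03,0,0],[-1,0,0,0.6,0],[-1,0,0,0.6,0],[-1,0,0,0.6,0],[-1,0,0,0.3,0],[-1,0,0,0,0]])

```text
time: 18.9
ee_pos: [0.6549, -0.0323, 0.169]
eef_rot: [0.991, -0.128, 0.026, 0.006]
ft_force: [-0.1, 0.4, -1.0]
width: 0.0868
```

```bash
python3 look.py w12 carrier_post,knob_center
python3 - <<'E'
from h import *
K,T=cam('wrist');im=cv2.imread('pics/w12.png')
a=np.radians(17.8);ex=np.array([np.cos(a),np.sin(a),0]);ey=np.array([-ex[1],ex[0],0]);o=np.array([.6045,.0172,0])
for x,z in [(45,26),(45,22),(45,12),(65,12),(-45,26)]:
    print(x,z,[proj(K,T,o+ex*x/1e3+ey*y/1e3+[0,0,z/1e3]).round(1).tolist() for y in (-24,0,24)])
c=proj(K,T,o+ex*.045+[0,0,.026]).astype(int);print(c)
x0,y0=np.clip(c-70,0,[420,280])
cv2.imwrite('pics/w12c.png',cv2.resize(im[y0:y0+140,x0:x0+140],None,fx=4.2,fy=4.2,interpolation=cv2.INTER_CUBIC));print(x0,y0)
E
```

```text
18.9 [ 0.6549 -0.0323  0.169 ] [ 0.33   0.447 -0.479  1.489  0.24   1.21  -0.441]
heading -14.73 z [ 0.0502 -0.0185 -0.9986]
[[0.966, -0.258, -0.025, 0.667], [-0.254, -0.921, -0.296, 0.046], [0.054, 0.293, -0.955, 0.316], [0.0, 0.0, 0.0, 1.0]]
carrier_post 0.9 [122.6 225.1] [ 0.5247 -0.0113  0.046 ]
knob_center 0.56 [190.4 177.4] [0.6072 0.0187 0.0915]
45 26 [[258.2, 161.1], [243.3, 138.5], [227.7, 114.8]]
45 22 [[258.3, 160.5], [243.5, 138.2], [228.1, 114.8]]
45 12 [[258.3, 159.1], [244.1, 137.5], [229.2, 114.9]]
65 12 [[275.9, 147.6], [261.9, 125.5], [247.3, 102.5]]
-45 26 [[178.9, 213.1], [162.7, 192.4], [145.8, 170.8]]
[243 138]
173 68
```

View pics/w12c.png

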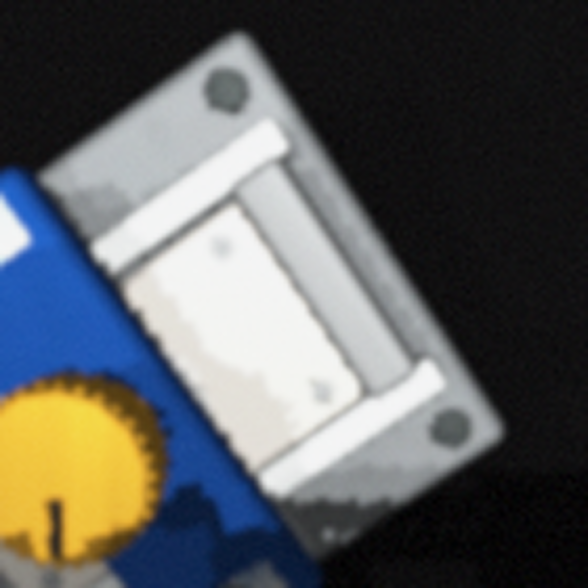

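From above, the carrier's far face butts directly against the stop with no gap. Handing in.

```bash
python3 -c "
from bench import *
print(close_job())"
```

```text
the job is handed in; nothing more can be done
None
```

The job is handed in at about 19 s of robot time. The carrier is home and clamped, and the arm is clear of everything.

- **Carrier:** I gripped it by the post and pushed it about 70 mm along the rails until the force jumped to about 25 N at the stop, then let go. The final close-up shows its far face against the back stop. An earlier slanted view showed a thin dark line there; from straight above there is no gap.
- **Thumbscrew:** I turned it clockwise about 121° in one grasp. The mark on the head turned about 123°, so it did not slip. I stopped with torque at about 0.18–0.20 N·m while turning, a rise of about 0.17.
- **Clamping force:** I estimate 40–57 N, which is above the 30 N snug point and below the 80 N crack limit. The checks did not fully agree. The first held-still torque readings were only 0.04–0.06 N·m because they had not settled, so I added about 9° more. The later held reading was 0.10–0.14 N·m and still creeping up when I let go.
- **Glassware:** The weighing bottle read within 3 mm of where it stood before. The vial read about 6 mm off, which I put down to measurement error, since no move went near it.

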